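# Snap the tablet tub's lid shut all round

## Robot

A 7-joint arm with a two-finger parallel gripper is mounted at the origin on the work surface. World frame = base frame: x ahead of the robot, y to its left, z up, the work surface at z = 0. Lengths are in m, angles in rad, forces in N, time in s.
With the tool pointing down it reaches from about 0.425 to 0.925 m from the base axis. Payload 6.8 kg.
Tool frame: the origin (TCP) lies midway between the tips of the shut fingers; the grasp point (between the pads) lies 19 mm behind it; z points along the fingers, y is the direction in which the jaws open and shut (so a half turn about z gives the same grasp; the last joint's range is limited). The gripper opens to 85 mm and grips with 20 to 120 N. Pads are 22 mm wide; open, the fingers measure 114 mm over their backs; the gripper's body (76 mm by 85 mm) begins 54 mm behind the grasp point. The pads swing forward as they close: fully open they stand 13 mm farther back than shut.
Start: joints at [1.216, 0.477, 0.022, 1.555, -0.011, 1.109, -0.083], TCP at [0.165, -0.655, 0.231] pointing down, gripper open.
Joint ranges: [-2.96, 2.96], [-0.34, 2.1], [-1.41, 1.46], [0.24, 2.44], [-1.37, 4.51], [0.17, 1.92], [-2.96, 2.96]. Speed limits (rad/s): [2.39, 2.39, 3.14, 3.14, 3.14, 3.14, 3.14].

## Interface

Orientations are given as a unit quaternion [w, x, y, z].
In Python, from station import bot gives the robot as it stands. The module is installed in compiled form; this text tells all that it offers.
- The arm moves only by the tool play_rows, never from a script. Its argument "motion" is a list of rows, each a list of 2 entries, a list of its own where there are three numbers: the shift along the tool's x, y, z as a fraction of full scale, then the turn, a rotation vector about the tool's x, y, z as a fraction of full scale. In form: [[[tx, ty, tz], [rx, ry, rz]], ...]. A call has 1 to 8 rows; each row is the pose to reach, as a shift and turn from the pose measured when the call began, along the tool's axes at that moment, turning the shorter way round; what a row does not reach only later rows make up. Full scale, the value 1, is 400 mm for a shift and 360 degrees for a turn. A row lasts 1/10 s, in which the tool goes at most 50 mm and 8.59 degrees, less where a joint would pass 70% of its speed; a pose out of reach is approached as far as the arm can. A call with a number of a shift or a turn outside -1 to 1 is refused whole. A call with a gripper value outside its range is refused whole. "fingers" is the finger opening in mm, from 0 to 85.4, set as the call begins (left out, the last holds). The fingers move at their own pace and stop on an object; "grip_force" is the grip in N (left out, the last holds). Time passes only in rows, so rows that repeat a pose let the fingers close. It gives the time, the measured TCP pose, the force and the opening at its end, in the units of the state.
- bot.get_obs(): the state, without advancing time (a new reading comes with each control period).
- bot.read_camera(name): name is "scene" or "top" or "wrist"; returns a dict with "pixels" (480x640x3 uint8, red, green, blue), "range_z" (480x640 float32, m along the optical axis (not along the pixel's ray), 0 where there is no reading), "fovy" (degrees; the focal length in pixels is half the picture's height over the tangent of half this angle, whatever the lens; pixels are square), "cx", "cy" (the principal point, pixels), "pose" (4x4, takes a point from camera to world coordinates). Camera axes: x right, y down, z forward; pixel columns grow to the right and rows downward; lengths in m; the calibration is good to about 2 mm. A picture is of the moment at which its call begins.
- bot.hand_in(): hands the job in, once; it reports no verdict.
The state is a dict: "t": time; "q": joint angles; "joint_vel": joint speeds; "joint_torque": joint torques, N m; "eef_pos": TCP position; "tool_rot": TCP orientation; "contact_force": force on the tool from outside, world axes, zero at the start; "torque": the same for the moment, N m; "gripper_width": opening from 0.0 (shut) to 1.0 (fully open).
Only numpy, scipy, OpenCV 4.12 (cv2) and the standard library are available. Lean on these libraries where they do the work, as an engineer would, in place of code of your own. Each camera call takes 0.05 s, during which the arm holds its last target.

## Task

The lid of the white washing-tablet tub has sprung up on all four sides. Press down the blue rim section by section with the fingertips until all four sections have clicked shut, then take the hand away. Just press: do not pick the tub up, tip it, shove it about or crush it, and leave the canister, the peg box and the spray bottle where they stand.

Things in the scene. Friction and masses are not known exactly. Their poses are not given: they have to be found in the camera images.
- tub: White plastic tub of washing tablets standing on the birch shelf, 144 x 184 mm in plan (154 x 192 mm over the lid), 98 mm high with the lid shut (101 mm at the yellow ridges), about 1.1 kg, loose on the shelf. Origin: centre of its underside; z up. Its lid has a fixed clear window in the middle (88 x 126 mm, recessed, top at 94 mm) and four blue rim sections around it, one on each side, separated by slits; a green seal shows beneath a section that is up.
- front (a joint): The blue rim section on the tub's -x side, a strip 34 mm wide and 188 mm long in y (tub axes), hinged along its inner edge at x = -43 mm, z = 94 mm in the tub frame. Value in rad: 0 is shut and flush; about 0.4 (at most 0.42) is up, its outer edge then raised about 14 mm and its ridge about 10 mm. A push of 12 to 15 N straight down at its yellow ridge takes it past the catch (at about 0.15 rad); it then snaps to 0 by itself and stays. Pushed less far it stays part-way up.
- front_ridge (a point): Middle of the top of the yellow thumb ridge (50 x 8 mm, 3 mm proud) of the rim section on the tub's -x side, 24 mm outward from its hinge line; moves with the section. With the section shut it lies 100 mm above the shelf. The place to press.
- back (a joint): The blue rim section on the tub's +x side, a strip 34 mm wide and 188 mm long in y (tub axes), hinged along its inner edge at x = +43 mm, z = 94 mm in the tub frame. Value in rad: 0 is shut and flush; about 0.4 (at most 0.42) is up, its outer edge then raised about 14 mm and its ridge about 10 mm. A push of 12 to 15 N straight down at its yellow ridge takes it past the catch (at about 0.15 rad); it then snaps to 0 by itself and stays. Pushed less far it stays part-way up.
- back_ridge (a point): Middle of the top of the yellow thumb ridge (50 x 8 mm, 3 mm proud) of the rim section on the tub's +x side, 24 mm outward from its hinge line; moves with the section. With the section shut it lies 100 mm above the shelf. The place to press.
- left (a joint): The blue rim section on the tub's +y side, a strip 34 mm wide and 82 mm long in x (tub axes), hinged along its inner edge at y = +62 mm, z = 94 mm in the tub frame. Value in rad: 0 is shut and flush; about 0.4 (at most 0.42) is up, its outer edge then raised about 14 mm and its ridge about 10 mm. A push of 12 to 15 N straight down at its yellow ridge takes it past the catch (at about 0.15 rad); it then snaps to 0 by itself and stays. Pushed less far it stays part-way up.
- left_ridge (a point): Middle of the top of the yellow thumb ridge (50 x 8 mm, 3 mm proud) of the rim section on the tub's +y side, 24 mm outward from its hinge line; moves with the section. With the section shut it lies 100 mm above the shelf. The place to press.
- right (a joint): The blue rim section on the tub's -y side, a strip 34 mm wide and 82 mm long in x (tub axes), hinged along its inner edge at y = -62 mm, z = 94 mm in the tub frame. Value in rad: 0 is shut and flush; about 0.4 (at most 0.42) is up, its outer edge then raised about 14 mm and its ridge about 10 mm. A push of 12 to 15 N straight down at its yellow ridge takes it past the catch (at about 0.15 rad); it then snaps to 0 by itself and stays. Pushed less far it stays part-way up.
- right_ridge (a point): Middle of the top of the yellow thumb ridge (50 x 8 mm, 3 mm proud) of the rim section on the tub's -y side, 24 mm outward from its hinge line; moves with the section. With the section shut it lies 100 mm above the shelf. The place to press.
- canister: Bystander: clear glass canister with a steel cap, 92 mm across, 140 mm high; origin at the centre of its underside.
- peg_box: Bystander: small open wooden box of clothes pegs, 90 x 130 x 60 mm; origin at the centre of its underside.
- spray: Bystander: green glass spray bottle, 68 mm across, 188 mm high, with a chrome spray head; origin at the centre of its underside.

How it is judged:
At the end, for the whole second after the job is handed in: All four rim sections are shut (each joint under 0.04 rad); the tub stands still and level (tilt under 0.05 rad) within 40 mm of where it began, and the canister, peg box and spray bottle are within 30 mm of where they began (value of joint each of front, back, left, right below 0.04 rad and distance of tub from where it was at the start of the episode below 0.04 m and angle between tub's own z axis and vertical below 0.05 rad and linear speed of tub below 0.01 m/s and distance of each of canister, peg_box, spray from where it was at the start of the episode below 0.03 m); the robot touches nothing.
It fails at once if the tub is lifted off the shelf (15 mm or more) (height (world z) of tub above 0.015 m).
It fails at once if the tub is tipped (over 0.15 rad) (angle between tub's own z axis and vertical above 0.15 rad).
It fails at once if the tub is shoved more than 40 mm (distance of tub from where it was at the start of the episode above 0.04 m).
It fails at once if the tub is crushed (over 80 N) (contact force between any of the fingers, the arm and tub above 80 N).
It fails at once if the canister, peg box or spray bottle is lifted or moved more than 30 mm, or tipped over 0.3 rad (distance of any of canister, peg_box, spray from where it was at the start of the episode above 0.03 m or angle between any of canister, peg_box, spray's own z axis and vertical above 0.3 rad).
It also fails if it takes over 48 s, if anything falls off the work surface, if the arm or the gripper's body presses on something with over 40 N, if the wrist force passes 120 N, or if a joint passes its speed limit or range.

## Working session

There is one attempt and no reset: what is moved stays moved. The work goes in short steps, Python scripts to look and compute and a tool call to move; the robot and the scene stay as the last step left them, time stands still between calls to the robot, and variables do not carry over. Pictures are saved under pics/ and viewed, and the job is handed in when it is done.

Besides the shell and the picture viewer there is one more tool, called as name([rows], argument=value, ...), one row to a line, values as JSON. play_rows: Moves the arm, as the interface text tells. Shift numbers are shares of 400 mm and turn numbers shares of 360 degrees, none past 1 either way. Its arguments: {"type":"object","properties":{"motion":{"type":"array"},"fingers":{"type":"number"},"grip_force":{"type":"number"}},"required":["motion"]}

```bash
mkdir -p pics; ls
python3 - <<'E'
from station import bot
import cv2
print(bot.get_obs())
for n in ["scene","top"]:
    c=bot.read_camera(n)
    cv2.imwrite(f"pics/{n}0.png",c["pixels"][:,:,::-1]); print(n,c["fovy"],c["cx"],c["cy"],c["pose"].round(3).tolist())
E
```

```text
pics
{'t': 0.0, 'q': array([ 1.2159205 ,  0.47778793,  0.02235334,  1.55646287, -0.0115016 ,
        1.10928196, -0.0830995 ]), 'joint_vel': array([-0.00094344,  0.00027899,  0.001331  ,  0.0003735 ,  0.00066473,
        0.00044187,  0.00192143]), 'joint_torque': array([ 2.56912072e-04, -5.96448791e+01,  1.60808645e+00, -2.81193602e+01,
        1.25378586e-02,  9.32372612e-03, -1.00565427e-05]), 'eef_pos': array([ 0.16472117, -0.65398235,  0.23032931]), 'tool_rot': array([-8.87758624e-04,  9.92396392e-01,  1.23079573e-01, -1.80241064e-04]), 'contact_force': array([0.4554439 , 0.72396204, 0.58440632]), 'torque': array([5.59502271e-03, 2.98543664e-05, 2.15954851e-03]), 'gripper_width': 0.9984654452833512}
scene 51.35128741399541 327.0044039866228 245.3786747320447 [[-0.725, 0.538, -0.431, 1.031], [0.689, 0.561, -0.458, 0.504], [-0.005, -0.629, -0.777, 0.838], [0.0, 0.0, 0.0, 1.0]]
top 49.657374447866395 324.5318602807465 230.21419335461002 [[0.1, -0.975, 0.2, 0.416], [-0.995, -0.097, 0.025, 0.039], [-0.005, -0.202, -0.979, 1.039], [0.0, 0.0, 0.0, 1.0]]
```

View pics/scene0.png

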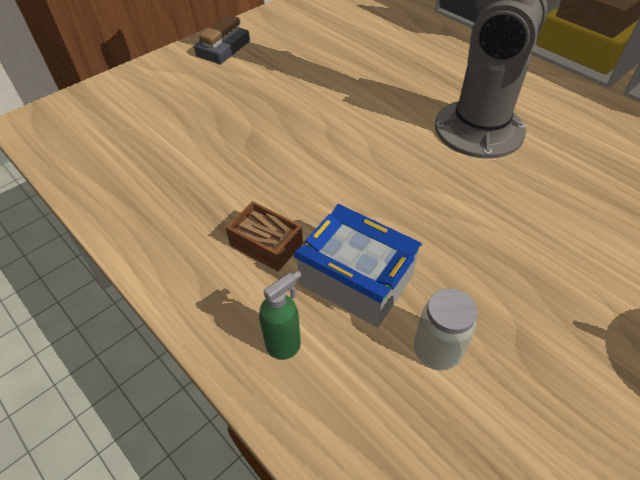

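View pics/top0.png

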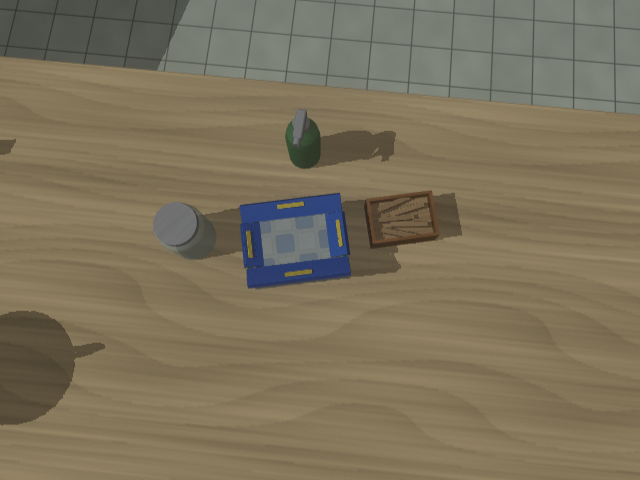

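The top view shows the tub centred near (295,241). Its ridges are at about (290,206), (249,244), (339,233) and (298,273). The canister is at (180,225), the pegs at (402,220) and the spray bottle at (303,140). Next I'll measure these points.

```bash
cat > h.py <<'E'
import numpy as np, cv2
from station import bot
def cloud(c):
    d=c["range_z"];h,w=d.shape;f=h/2/np.tan(np.radians(c["fovy"]/2))
    v,u=np.mgrid[:h,:w]
    P=np.stack([(u-c["cx"])/f*d,(v-c["cy"])/f*d,d],-1)
    return P@c["pose"][:3,:3].T+c["pose"][:3,3]
def ridges(c,pr=True):
    P=cloud(c); hsv=cv2.cvtColor(c["pixels"],cv2.COLOR_RGB2HSV)
    m=((hsv[...,0]>18)&(hsv[...,0]<32)&(hsv[...,1]>150)&(hsv[...,2]>110)&(P[...,2]>.08)&(P[...,2]<.14)&(c["range_z"]>0)&(np.hypot(P[...,0],P[...,1])>.3)).astype(np.uint8)
    n,l,s,ce=cv2.connectedComponentsWithStats(m)
    out=[]
    for i in range(1,n):
        if s[i,4]<20: continue
        q=P[l==i]; r=cv2.minAreaRect((q[:,:2]*1000).astype(np.float32))
        print(ce[i].round(0),s[i,4],"med",np.median(q,0).round(4),"rect",np.round(r[0],1),np.round(r[1],1),round(r[2],1))
E
python3 - <<'E'
from h import *
for n in ["top","scene"]:
    c=bot.read_camera(n); print(n); ridges(c)
    P=cloud(c);hsv=cv2.cvtColor(c["pixels"],cv2.COLOR_RGB2HSV)
    b=(hsv[...,0]>105)&(hsv[...,0]<125)&(hsv[...,1]>170)&(P[...,2]>.085)&(P[...,2]<.13)
    q=P[b]; print("blue",b.sum(),cv2.minAreaRect((q[:,:2]*1000).astype(np.float32)), np.percentile(q[:,2],[2,50,98]))
    for nm,zl,zh in [("gt50",.13,.2)]:
        m=((P[...,2]>.04)&(P[...,2]<.21)&(P[...,0]>.35)&~b).astype(np.uint8)
        k,l,s,ce=cv2.connectedComponentsWithStats(m)
        for i in range(1,k):
            if s[i,4]>150:
                q=P[l==i];print(ce[i].round(),s[i,4],q.min(0).round(3),q.max(0).round(3))
print(bot.get_obs()["t"])
E
```

```text
top
[249. 244.] 48 med [0.5677 0.1957 0.1086] rect [567.2 195.6] [44.3  5.2] 12.9Traceback (most recent call last):
  File "<stdin>", line 6, in <module>
    return _quantile_unchecked(
        a, q, axis, out, overwrite_input, method, keepdims, weights)
    return _ureduce(a,
                    func=_quantile_ureduce_func,
    ...<5 lines>...
                    overwrite_input=overwrite_input,
                    method=method)
    r = func(a, **kwargs)
    result = _quantile(arr,
                       quantiles=q,
    ...<2 lines>...
                       out=out,
                       weights=wgt)
    slices_having_nans = np.isnan(arr[-1, ...])
                                  ~~~^^^^^^^^^
IndexError: index -1 is out of bounds for axis 0 with size 0
```

Run:
```python
from h import *
c=bot.read_camera("top");P=cloud(c);hsv=cv2.cvtColor(c["pixels"],cv2.COLOR_RGB2HSV)
for u,v in [(249,244),(290,206),(339,233),(298,273),(300,282),(252,225),(285,240)]: print(u,v,c["pixels"][v,u],hsv[v,u],P[v,u].round(4))
```

```text
249 244 [120 107  49] [ 25 151 120] [0.567  0.1966 0.1073]
290 206 [134 122  57] [ 25 147 134] [0.6455 0.1302 0.1067]
339 233 [152 138  64] [ 25 148 152] [0.6035 0.035  0.1076]
298 273 [134 121  55] [ 25 150 134] [0.523  0.1017 0.1067]
300 282 [66 69 73] [107  24  73] [0.5146 0.1009 0.0322]
252 225 [ 43  58 102] [112 148 102] [0.6038 0.1965 0.1021]
285 240 [ 96 107 118] [105  48 118] [0.5839 0.1337 0.0897]
```

```bash
sed -i 's/>150)&(hsv\[...,2\]>110)/>95)\&(hsv[...,2]>70)/' h.py
python3 - <<'E'
from h import *
for n in ["top","scene"]:
    c=bot.read_camera(n); print(n); ridges(c)
    P=cloud(c);hsv=cv2.cvtColor(c["pixels"],cv2.COLOR_RGB2HSV)
    b=(hsv[...,0]>105)&(hsv[...,0]<125)&(hsv[...,1]>110)&(P[...,2]>.085)&(P[...,2]<.13)
    q=P[b]; print("blue",b.sum(),cv2.minAreaRect((q[:,:2]*1000).astype(np.float32)), np.percentile(q[:,2],[2,50,98]))
    m=((P[...,2]>.04)&(P[...,2]<.21)&(P[...,0]>.35)&(P[...,0]<.9)&~b).astype(np.uint8)
    k,l,s,ce=cv2.connectedComponentsWithStats(m)
    for i in range(1,k):
            if s[i,4]>150:
                q=P[l==i];print(ce[i].round(),s[i,4],q.min(0).round(3),q.max(0).round(3))
print(bot.get_obs()["t"])
E
```

```text
top
[290. 205.] 102 med [0.647  0.1286 0.1095] rect [647.4 130.1] [ 7.4 48.7] 12.3
[339. 232.] 104 med [0.6042 0.0355 0.1089] rect [604.1  35.3] [47.4  7.3] 13.0
[249. 244.] 111 med [0.5673 0.1964 0.1087] rect [566.7 196.4] [49.4  7.2] 13.2
[298. 273.] 99 med [0.5235 0.1017 0.1092] rect [523.6 101.8] [ 7.4 47.9] 15.0
blue 4860 ((585.09521484375, 116.02381134033203), (155.37869262695312, 194.59071350097656), 12.811860084533691) [0.09618757 0.10319114 0.1109615 ]
[303. 138.] 1401 [0.737 0.09  0.04 ] [0.812 0.157 0.192]
[401. 218.] 2446 [ 0.6   -0.158  0.04 ] [ 0.716 -0.011  0.065]
[182. 229.] 2487 [0.54  0.281 0.04 ] [0.629 0.367 0.145]
[294. 240.] 3040 [0.531 0.047 0.074] [0.646 0.194 0.1  ]
[298. 272.] 154 [0.515 0.076 0.101] [0.533 0.127 0.113]
scene
[589.  33.] 1400 med [-0.4532  0.0309  0.1031] rect [-508.3   -9.9] [169.4 252. ] 8.3
[322. 229.] 86 med [0.6065 0.0362 0.1086] rect [606.2  35.8] [50.3  9.4] 13.3
[375. 226.] 92 med [0.5256 0.104  0.1085] rect [525.1 102. ] [ 9.3 51.5] 13.3
[397. 266.] 99 med [0.5698 0.197  0.1087] rect [568.1 196.2] [48.4 10.1] 14.4
[340. 269.] 77 med [0.6495 0.1312 0.1097] rect [649.4 130.2] [ 7.3 51. ] 11.0
blue 3998 ((588.91943359375, 119.10893249511719), (154.0046844482422, 192.2816162109375), 13.16747760772705) [0.09611858 0.10311943 0.11059036]
[264. 230.] 2295 [ 0.6   -0.156  0.04 ] [ 0.718 -0.009  0.064]
[358. 252.] 2268 [0.531 0.046 0.089] [0.642 0.184 0.099]
[309. 303.] 3900 [0.496 0.043 0.04 ] [0.822 0.227 0.191]
[447. 325.] 3413 [0.547 0.285 0.04 ] [0.634 0.375 0.144]
0.3
```

```bash
cat >> h.py <<'E'
from scipy.spatial.transform import Rotation as R
def shift(*targets,yaw=None):
    o=bot.get_obs();w=o["tool_rot"];r=R.from_quat([w[1],w[2],w[3],w[0]])
    print("t",round(o["t"],2),"pos",o["eef_pos"].round(4),"tool x",r.as_matrix()[:,0].round(3),"z",r.as_matrix()[:,2].round(3),"F",o["contact_force"].round(1),"w",round(o["gripper_width"],2))
    if yaw is not None:
        c,s=np.cos(yaw),np.sin(yaw)
        g=R.from_matrix(np.array([[c,s,0],[s,-c,0],[0,0,-1]]).T)
        print("turn",((r.inv()*g).as_rotvec()/(2*np.pi)).round(4))
    for T in targets: print(T,(r.inv().apply(np.array(T)-o["eef_pos"])/.4).round(4))
E
python3 - <<'E'
from h import *
shift((.45,-.40,.26),(.58,-.05,.24),(.605,.036,.2),yaw=np.radians(13.1))
c=bot.read_camera("wrist");print(c["pose"].round(3))
E
```

```text
t 0.3 pos [ 0.1649 -0.6544  0.231 ] tool x [0.97  0.244 0.   ] z [-0.     0.001 -1.   ] F [-0.  -0.1 -0. ] w 1.0
turn [-0.0001 -0.      0.0029]
(0.45, -0.4, 0.26) [ 0.8465 -0.4426 -0.0723]
(0.58, -0.05, 0.24) [ 1.3754 -1.2116 -0.0219]
(0.605, 0.036, 0.2) [ 1.4886 -1.4048  0.0782]
[[ 0.243 -0.933 -0.265  0.231]
 [-0.97  -0.234 -0.066 -0.637]
 [-0.     0.273 -0.962  0.375]
 [ 0.     0.     0.     1.   ]]
```

play_rows([
  [[0.42,-0.22,-0.04],[0,0,0]],
  [[0.63,-0.33,-0.06],[0,0,0]],
  [[0.84,-0.44,-0.07],[0,0,0.003]],
  [[0.84,-0.44,-0.07],[0,0,0.003]],
  [[0.84,-0.44,-0.07],[0,0,0.003]],
  [[0.84,-0.44,-0.07],[0,0,0.003]],
  [[0.84,-0.44,-0.07],[0,0,0.003]],
  [[0.84,-0.44,-0.07],[0,0,0.003]],
], fingers=0)

```text
t: 1.15
eef_pos: [0.4513, -0.3978, 0.2597]
tool_rot: [-0.001, 0.993, 0.116, 0.001]
contact_force: [0.1, -0.1, -0.6]
gripper_width: -0.003
```

Run:
```python
from h import *
shift((.605,.036,.2),yaw=np.radians(13.1))
```

```text
t 1.15 pos [ 0.4513 -0.3978  0.2597] tool x [0.973 0.231 0.002] z [ 0.002  0.001 -1.   ] F [ 0.1 -0.1 -0.6] w -0.0
turn [-0.0001 -0.0003  0.0006]
(0.605, 0.036, 0.2) [ 0.6238 -0.9666  0.1513]
```

play_rows([
  [[0.624,-0.967,0.0],[0,0,0]],
  [[0.624,-0.967,0.0],[0,0,0]],
  [[0.624,-0.967,0.0],[0,0,0]],
  [[0.624,-0.967,0.0],[0,0,0]],
  [[0.624,-0.967,0.1],[0,0,0]],
  [[0.624,-0.967,0.15],[0,0,0]],
  [[0.624,-0.967,0.15],[0,0,0]],
  [[0.624,-0.967,0.15],[0,0,0]],
])

```text
t: 1.95
eef_pos: [0.5818, -0.028, 0.2172]
tool_rot: [-0.0, 0.993, 0.116, 0.001]
contact_force: [0.4, 0.2, 0.1]
gripper_width: 0.001
```

play_rows([
  [[0,0,0],[0,0,0]],
])

```text
t: 2.05
eef_pos: [0.5824, -0.0191, 0.216]
tool_rot: [-0.003, 0.993, 0.121, 0.001]
contact_force: [-1.3, -0.1, 0.1]
gripper_width: -0.001
```

Run:
```python
from h import *
shift((.605,.0355,.2),(.605,.0355,.115),(.605,.0355,.104),yaw=np.radians(13.1))
for n in ["wrist"]:
    c=bot.read_camera(n); cv2.imwrite(f"pics/{n}1.png",c["pixels"][:,:,::-1]); ridges(c)
```

```text
t 2.05 pos [ 0.5824 -0.0191  0.216 ] tool x [0.971 0.241 0.003] z [ 0.001  0.006 -1.   ] F [-1.3 -0.1  0.1] w -0.0
turn [-0.0008 -0.0004  0.0023]
(0.605, 0.0355, 0.2) [ 0.0875 -0.1186  0.0408]
(0.605, 0.0355, 0.115) [ 0.0869 -0.1175  0.2532]
(0.605, 0.0355, 0.104) [ 0.0868 -0.1174  0.2807]
[132.  96.] 866 med [0.6479 0.1303 0.1106] rect [647.8 130.8] [ 7.7 49.8] 12.2
[ 31. 186.] 897 med [0.569  0.197  0.1097] rect [567.7 197.1] [49.1  8.8] 12.0
[256. 189.] 633 med [0.6058 0.0365 0.1103] rect [604.8  36.5] [48.5  7.3] 13.0
[154. 270.] 580 med [0.525  0.1022 0.1103] rect [524.8 102.7] [ 7.3 49.7] 13.4
```

View pics/wrist1.png

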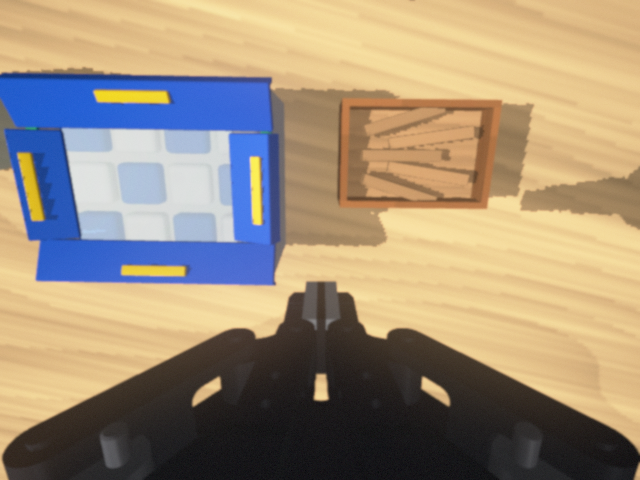

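The wrist view shows all four sections up, with the right ridge at (256,189), and agrees with the other cameras to about 2 mm. I'll start with the right ridge.

play_rows([
  [[0.087,-0.119,0.1],[0,0,0.002]],
  [[0.087,-0.119,0.14],[0,0,0.002]],
  [[0.087,-0.119,0.2],[0,0,0.002]],
  [[0.087,-0.119,0.225],[0,0,0.002]],
  [[0.087,-0.119,0.225],[0,0,0.002]],
])

```text
t: 2.6
eef_pos: [0.6037, 0.0297, 0.1255]
tool_rot: [-0.001, 0.994, 0.112, -0.001]
contact_force: [-0.0, -0.1, 0.0]
gripper_width: -0.002
```

Run:
```python
from h import *
shift((.605,.0365,.115),(.605,.0365,.104),yaw=np.radians(13.1))
```

```text
t 2.6 pos [0.6037 0.0297 0.1255] tool x [ 0.975  0.223 -0.001] z [-0.001  0.002 -1.   ] F [-0.  -0.1  0. ] w -0.0
turn [-0.0003  0.0001 -0.0006]
(0.605, 0.0365, 0.115) [ 0.007  -0.0158  0.0263]
(0.605, 0.0365, 0.104) [ 0.007  -0.0158  0.0538]
```

play_rows([
  [[0.007,-0.015,0.0],[0,0,0]],
  [[0.007,-0.015,0.02],[0,0,0]],
  [[0.007,-0.015,0.035],[0,0,0]],
  [[0.007,-0.015,0.043],[0,0,0]],
  [[0.007,-0.015,0.043],[0,0,0]],
])

```text
t: 3.1
eef_pos: [0.6053, 0.0354, 0.1084]
tool_rot: [-0.001, 0.994, 0.112, -0.0]
contact_force: [-0.1, -0.5, -0.1]
gripper_width: 0.004
```

play_rows([
  [[0,0,0.005],[0,0,0]],
  [[0,0,0.01],[0,0,0]],
  [[0,0,0.01],[0,0,0]],
])

```text
t: 3.4
eef_pos: [0.6055, 0.0348, 0.1048]
tool_rot: [-0.0, 0.994, 0.112, -0.0]
contact_force: [0.3, 0.9, 0.2]
gripper_width: 0.001
```

Run:
```python
from h import *
shift((.605,.0365,.101))
for n in ["scene","wrist"]:
    c=bot.read_camera(n)
    p=c["pixels"][:,:,::-1]
    if n=="scene": p=cv2.resize(p[180:330,220:420],(800,600),interpolation=cv2.INTER_CUBIC)
    cv2.imwrite(f"pics/{n}2.png",p); ridges(c)
```

```text
t 3.4 pos [0.6055 0.0348 0.1048] tool x [ 0.975  0.222 -0.   ] z [-0.     0.001 -1.   ] F [0.3 0.9 0.2] w 0.0
(0.605, 0.0365, 0.101) [-0.0003 -0.0045  0.0094]
[593.  35.] 1295 med [-0.4534  0.0426  0.103 ] rect [-513.3   -6.5] [166.3 247.3] 5.8
[375. 226.] 93 med [0.5258 0.1042 0.1089] rect [526.3 102.1] [ 8.3 51.2] 13.3
[316. 235.] 31 med [0.6217 0.0379 0.1034] rect [622.2  37.7] [15.7  9.3] 7.5
[397. 266.] 99 med [0.5699 0.1974 0.109 ] rect [568.7 196.6] [49.5 10.4] 13.9
[340. 269.] 77 med [0.6492 0.1287 0.1095] rect [649.1 129.4] [ 9.6 51.1] 12.8
[109. 158.] 2490 med [0.6481 0.1309 0.1106] rect [647.9 131.1] [ 7.5 50.4] 12.8
[325. 264.] 569 med [0.622  0.038  0.1046] rect [621.9  37.9] [16.   7.2] 12.9
```

View pics/scene2.png

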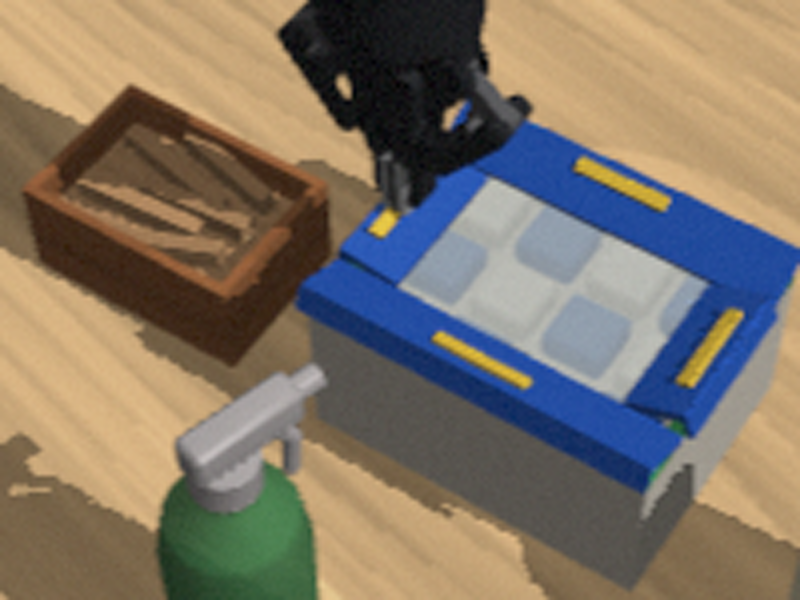

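View pics/wrist2.png

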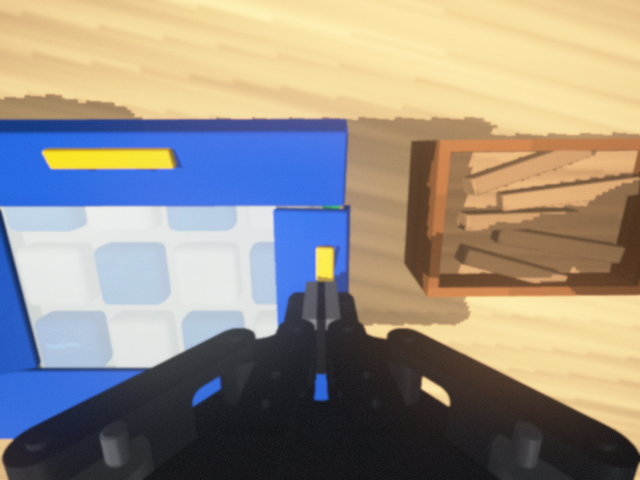

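The right ridge has come down to z≈0.104, with the tips on it at (322,280) in the wrist view, and isn't shut yet. I'll keep pressing.

play_rows([
  [[0,-0.003,0.005],[0,0,0]],
  [[0,-0.003,0.008],[0,0,0]],
  [[0,-0.003,0.01],[0,0,0]],
])

```text
t: 3.8
eef_pos: [0.6049, 0.0371, 0.1004]
tool_rot: [-0.001, 0.994, 0.112, -0.001]
contact_force: [-2.5, -0.0, 7.9]
gripper_width: 0.002
```

Run:
```python
from h import *
shift((.605,.0365,.100))
for n in ["scene","wrist"]:
    c=bot.read_camera(n); ridges(c)
```

```text
t 3.8 pos [0.6049 0.0371 0.1004] tool x [ 0.975  0.223 -0.001] z [-0.001  0.002 -1.   ] F [-2.5 -0.   7.9] w 0.0
(0.605, 0.0365, 0.1) [-0.0001  0.0016  0.001 ]
[593.  35.] 1294 med [-0.4533  0.0427  0.1036] rect [-516.1   -7.7] [168.7 250.3] 5.6
[375. 226.] 92 med [0.5258 0.1038 0.1086] rect [525.2 101.1] [ 9.6 50.6] 10.1
[316. 236.] 31 med [0.6216 0.037  0.1   ] rect [622.3  35.9] [17.   9.8] 15.0
[397. 266.] 99 med [0.5694 0.197  0.1086] rect [568.7 196.3] [50.   9.8] 13.2
[340. 269.] 78 med [0.6492 0.13   0.1096] rect [649.3 129.6] [ 9.5 52.1] 11.6
[108. 158.] 2612 med [0.6481 0.1307 0.1106] rect [647.9 131.1] [ 7.3 50.2] 12.8
[331. 265.] 612 med [0.6218 0.0371 0.1013] rect [619.7  36.6] [21.2  7.2] 13.4
```

play_rows([
  [[0,0,0.003],[0,0,0]],
  [[0,0,0.004],[0,0,0]],
])

```text
t: 4.1
eef_pos: [0.605, 0.0371, 0.1002]
tool_rot: [-0.001, 0.994, 0.112, -0.0]
contact_force: [-5.8, -1.1, 16.1]
gripper_width: 0.002
```

play_rows([
  [[0,0,-0.06],[0,0,0]],
  [[0,0,-0.12],[0,0,0]],
  [[0,0,-0.12],[0,0,0]],
])

```text
t: 4.4
eef_pos: [0.607, 0.0378, 0.1512]
tool_rot: [-0.001, 0.994, 0.112, 0.002]
contact_force: [0.2, 0.6, 0.8]
gripper_width: 0.002
```

Run:
```python
from h import *
shift((.525,.102,.15),(.525,.102,.112),yaw=np.radians(13.1))
for n in ["scene","wrist"]:
    c=bot.read_camera(n); ridges(c); cv2.imwrite(f"pics/{n}3.png",c["pixels"][:,:,::-1])
```

```text
t 4.4 pos [0.607  0.0378 0.1512] tool x [0.975 0.223 0.005] z [ 0.004  0.002 -1.   ] F [0.2 0.6 0.8] w 0.0
turn [-0.0002 -0.0008 -0.0006]
(0.525, 0.102, 0.15) [-0.1642 -0.2021  0.0025]
(0.525, 0.102, 0.112) [-0.1647 -0.202   0.0975]
[593.  35.] 1292 med [-0.4532  0.0433  0.1032] rect [-508.7   -6.2] [168.7 241.3] 10.2
[376. 226.] 90 med [0.5255 0.1037 0.1085] rect [525.9 101.4] [ 8.4 50.3] 13.1
[320. 231.] 84 med [0.6069 0.0329 0.1001] rect [607.  32.] [49.5 11.3] 14.4
[397. 266.] 99 med [0.569  0.197  0.1085] rect [568.3 196.1] [48.4  9.3] 12.8
[340. 269.] 78 med [0.6496 0.13   0.1097] rect [649.1 130. ] [ 7.5 51.2] 13.3
[165. 157.] 1379 med [0.648  0.1313 0.1106] rect [647.8 131.1] [ 7.3 49.9] 12.8
[329. 252.] 716 med [0.6133 0.0351 0.1014] rect [612.6  34.8] [34.6  7.2] 12.9
[ 36. 268.] 1420 med [0.5694 0.1972 0.1097] rect [567.8 197.2] [50.1  8.9] 12.7
[156. 362.] 48 med [0.5224 0.1246 0.1092] rect [522.9 123.9] [3.3 7.8] 41.5
```

View pics/wrist3.png

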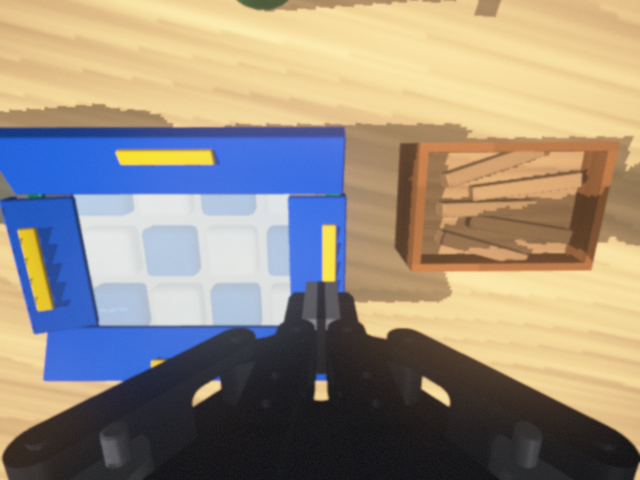

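The right section stays shut with its ridge at z≈0.100, at (329,252) in the wrist view. Front is next.

play_rows([
  [[-0.08,-0.1,0.0],[0,0,0]],
  [[-0.165,-0.202,0.0],[0,0,0]],
  [[-0.165,-0.202,0.0],[0,0,0]],
  [[-0.165,-0.202,0.06],[0,0,0]],
  [[-0.165,-0.202,0.095],[0,0,0]],
  [[-0.165,-0.202,0.095],[0,0,0]],
])

```text
t: 5.1
eef_pos: [0.5205, 0.1006, 0.1076]
tool_rot: [-0.0, 0.994, 0.112, -0.003]
contact_force: [0.5, -0.1, -0.2]
gripper_width: 0.001
```

Run:
```python
from h import *
shift((.525,.102,.1),yaw=np.radians(13.1))
```

```text
t 5.1 pos [0.5205 0.1006 0.1076] tool x [ 0.975  0.223 -0.006] z [-0.006  0.    -1.   ] F [ 0.5 -0.1 -0.2] w 0.0
turn [-0.0002  0.001  -0.0006]
(0.525, 0.102, 0.1) [ 0.0119 -0.0009  0.0189]
```

play_rows([
  [[0.008,0,0.004],[0,0,0]],
  [[0.008,0,0.009],[0,0,0]],
  [[0.008,0,0.014],[0,0,0]],
  [[0.008,0,0.017],[0,0,0]],
  [[0.008,0,0.019],[0,0,0]],
])

```text
t: 5.6
eef_pos: [0.5239, 0.1012, 0.1004]
tool_rot: [-0.0, 0.994, 0.112, -0.003]
contact_force: [-2.7, 0.2, 7.7]
gripper_width: -0.003
```

play_rows([
  [[0,0,0.003],[0,0,0]],
  [[0,0,0.004],[0,0,0]],
])

```text
t: 5.8
eef_pos: [0.5239, 0.1012, 0.1003]
tool_rot: [-0.0, 0.994, 0.112, -0.003]
contact_force: [-6.6, -1.6, 16.7]
gripper_width: 0.002
```

Same readings as the right section. I'll lift off and go to left.

play_rows([
  [[0,0,-0.06],[0,0,0]],
  [[0,0,-0.12],[0,0,0]],
  [[0,0,-0.12],[0,0,0]],
])

```text
t: 6.1
eef_pos: [0.5264, 0.102, 0.1515]
tool_rot: [-0.0, 0.994, 0.112, 0.0]
contact_force: [-0.4, -0.8, -0.4]
gripper_width: 0.001
```

Run:
```python
from h import *
shift((.568,.197,.15),(.568,.197,.113),yaw=np.radians(13.1))
for n in ["scene"]:
    c=bot.read_camera(n); ridges(c)
```

```text
t 6.1 pos [0.5264 0.102  0.1515] tool x [0.975 0.222 0.001] z [ 0.001  0.001 -1.   ] F [-0.4 -0.8 -0.4] w 0.0
turn [-0.0001 -0.0001 -0.0007]
(0.568, 0.197, 0.15) [ 0.1542 -0.2084  0.0041]
(0.568, 0.197, 0.113) [ 0.1541 -0.2083  0.0966]
[593.  34.] 1324 med [-0.4534  0.0411  0.1032] rect [-516.1   -7.9] [164.1 252.6] 4.6
[320. 231.] 85 med [0.6076 0.033  0.1   ] rect [607.7  32.7] [47.8 10.5] 13.5
[376. 227.] 77 med [0.5223 0.1022 0.0998] rect [522.  101.1] [ 8.2 51.9] 10.4
[397. 266.] 100 med [0.5687 0.197  0.1088] rect [568.4 196.6] [49.3 10. ] 14.0
[340. 269.] 78 med [0.6493 0.13   0.1093] rect [649.4 129.7] [ 8.  52.3] 10.0
```

Front is shut, with its ridge at z≈0.0998. Moving to left.

play_rows([
  [[0.08,-0.105,0.0],[0,0,0]],
  [[0.154,-0.208,0.0],[0,0,0]],
  [[0.154,-0.208,0.0],[0,0,0]],
  [[0.154,-0.208,0.0],[0,0,0]],
  [[0.154,-0.208,0.06],[0,0,0]],
  [[0.154,-0.208,0.09],[0,0,0]],
  [[0.154,-0.208,0.09],[0,0,0]],
])

```text
t: 6.85
eef_pos: [0.5651, 0.194, 0.1115]
tool_rot: [0.001, 0.994, 0.111, -0.003]
contact_force: [-0.7, 0.3, 0.3]
gripper_width: 0.004
```

Run:
```python
from h import *
shift((.568,.197,.1),yaw=np.radians(13.1))
```

```text
t 6.85 pos [0.5651 0.194  0.1115] tool x [ 0.975  0.221 -0.007] z [-0.006 -0.002 -1.   ] F [-0.7  0.3  0.3] w 0.0
turn [ 0.0001  0.0011 -0.0009]
(0.568, 0.197, 0.1) [ 0.009  -0.0056  0.0286]
```

play_rows([
  [[0.006,-0.006,0.0],[0,0,0]],
  [[0.006,-0.006,0.006],[0,0,0]],
  [[0.006,-0.006,0.012],[0,0,0]],
  [[0.006,-0.006,0.018],[0,0,0]],
  [[0.006,-0.006,0.023],[0,0,0]],
  [[0.006,-0.006,0.027],[0,0,0]],
  [[0.006,-0.006,0.029],[0,0,0]],
])

```text
t: 7.55
eef_pos: [0.5672, 0.1974, 0.1004]
tool_rot: [0.001, 0.994, 0.111, -0.003]
contact_force: [-0.8, 2.7, 6.8]
gripper_width: 0.002
```

play_rows([
  [[0,0,0.003],[0,0,0]],
  [[0,0,0.004],[0,0,0]],
])

```text
t: 7.75
eef_pos: [0.5673, 0.1976, 0.1003]
tool_rot: [0.001, 0.994, 0.111, -0.002]
contact_force: [-4.9, -0.9, 15.2]
gripper_width: -0.0
```

play_rows([
  [[0,0,-0.06],[0,0,0]],
  [[0,0,-0.12],[0,0,0]],
  [[0,0,-0.12],[0,0,0]],
])

```text
t: 8.05
eef_pos: [0.5697, 0.198, 0.1515]
tool_rot: [0.0, 0.994, 0.111, 0.0]
contact_force: [0.1, -0.4, -0.0]
gripper_width: -0.0
```

Run:
```python
from h import *
shift((.649,.1305,.15),(.649,.1305,.113),yaw=np.radians(13.1))
for n in ["scene","wrist"]:
    c=bot.read_camera(n); ridges(c)
    cv2.imwrite(f"pics/{n}4.png",c["pixels"][:,:,::-1])
```

```text
t 8.05 pos [0.5697 0.198  0.1515] tool x [0.975 0.22  0.001] z [ 0.001 -0.    -1.   ] F [ 0.1 -0.4 -0. ] w -0.0
turn [ 0.0001 -0.0001 -0.001 ]
(0.649, 0.1305, 0.15) [0.1563 0.2084 0.0039]
(0.649, 0.1305, 0.113) [0.1562 0.2084 0.0964]
[591.  34.] 1360 med [-0.4535  0.0376  0.1035] rect [-506.6   -7.8] [170.2 243. ] 11.7
[320. 231.] 80 med [0.6075 0.0333 0.1   ] rect [607.7  32.3] [48.1 10.8] 13.9
[374. 226.] 62 med [0.5234 0.0971 0.1002] rect [523.3  97.9] [ 8.7 43.9] 13.7
[398. 270.] 95 med [0.5692 0.2006 0.1   ] rect [567.9 199.5] [48.   9.2] 13.4
[340. 269.] 78 med [0.6493 0.1298 0.1095] rect [649.2 129.8] [ 8.1 52. ] 11.1
[478. 155.] 1369 med [0.6475 0.1322 0.1106] rect [647.4 131.6] [ 7.2 50.1] 12.7
[603. 261.] 1166 med [0.6063 0.0347 0.1014] rect [605.4  33.5] [49.3 10.3] 13.0
[315. 252.] 701 med [0.5747 0.2028 0.1014] rect [573.6 202.8] [35.3  7.1] 12.7
[480. 358.] 108 med [0.5272 0.083  0.1013] rect [527.7  83.8] [13.9  5.5] 73.3
```

View pics/wrist4.png

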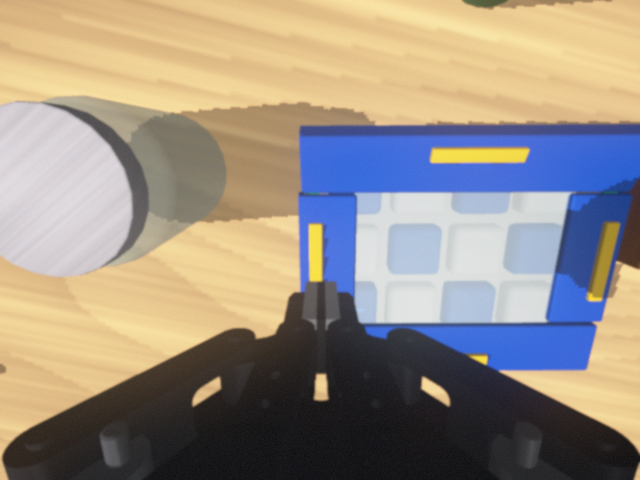

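Left, front and right are shut at z≈0.100. Only back is still up, at (480,155) in the wrist view.

play_rows([
  [[0.08,0.105,0.0],[0,0,0]],
  [[0.156,0.208,0.0],[0,0,0]],
  [[0.156,0.208,0.0],[0,0,0]],
  [[0.156,0.208,0.0],[0,0,0]],
  [[0.156,0.208,0.06],[0,0,0]],
  [[0.156,0.208,0.09],[0,0,0]],
  [[0.156,0.208,0.09],[0,0,0]],
])

```text
t: 8.85
eef_pos: [0.6445, 0.1305, 0.1099]
tool_rot: [0.001, 0.994, 0.112, -0.004]
contact_force: [-0.0, 0.6, 0.3]
gripper_width: -0.002
```

Run:
```python
from h import *
shift((.650,.1305,.1),yaw=np.radians(13.1))
```

```text
t 8.85 pos [0.6445 0.1305 0.1099] tool x [ 0.975  0.222 -0.009] z [-0.008 -0.003 -1.   ] F [-0.   0.6  0.3] w -0.0
turn [ 0.0001  0.0014 -0.0007]
(0.65, 0.1305, 0.1) [0.0137 0.0031 0.0246]
```

play_rows([
  [[0.013,0.003,0.0],[0,0.001,0]],
  [[0.013,0.003,0.004],[0,0.001,0]],
  [[0.013,0.003,0.01],[0,0.001,0]],
  [[0.013,0.003,0.015],[0,0.001,0]],
  [[0.013,0.003,0.02],[0,0.001,0]],
  [[0.013,0.003,0.023],[0,0.001,0]],
  [[0.013,0.003,0.025],[0,0.001,0]],
])

```text
t: 9.55
eef_pos: [0.6507, 0.1309, 0.1009]
tool_rot: [0.0, 0.994, 0.112, -0.0]
contact_force: [-0.1, -0.1, 0.4]
gripper_width: -0.001
```

play_rows([
  [[0,0,0.003],[0,0,0]],
  [[0,0,0.004],[0,0,0]],
])

```text
t: 9.75
eef_pos: [0.6505, 0.1308, 0.1004]
tool_rot: [0.0, 0.994, 0.112, -0.0]
contact_force: [-3.5, -1.2, 11.5]
gripper_width: -0.0
```

play_rows([
  [[0,0,-0.06],[0,0,0]],
  [[0,0,-0.12],[0,0,0]],
  [[0,0,-0.25],[0,0,0]],
  [[0,0,-0.35],[0,0,0]],
  [[-0.1,0,-0.35],[0,0,0]],
  [[-0.2,0,-0.35],[0,0,0]],
  [[-0.2,0,-0.35],[0,0,0]],
  [[-0.2,0,-0.35],[0,0,0]],
])

```text
t: 10.55
eef_pos: [0.5715, 0.1125, 0.2402]
tool_rot: [0.001, 0.994, 0.112, -0.001]
contact_force: [-0.5, -0.1, -0.2]
gripper_width: -0.0
```

Run:
```python
from h import *
shift()
for n in ["scene","wrist"]:
    c=bot.read_camera(n); ridges(c)
    P=cloud(c)
    if n=="scene":
        m=((P[...,2]>.04)&(P[...,2]<.21)&(P[...,0]>.35)&(P[...,0]<.9)).astype(np.uint8)
        k,l,s,ce=cv2.connectedComponentsWithStats(m)
        for i in range(1,k):
            if s[i,4]>150:
                q=P[l==i];print(ce[i].round(),s[i,4],q.min(0).round(3),q.max(0).round(3))
    cv2.imwrite(f"pics/{n}5.png",c["pixels"][:,:,::-1])
```

```text
t 10.55 pos [0.5715 0.1125 0.2402] tool x [ 0.975  0.222 -0.002] z [-0.001 -0.002 -1.   ] F [-0.5 -0.1 -0.2] w -0.0
[592.  34.] 1308 med [-0.4535  0.0407  0.1033] rect [-508.7   -6.9] [168.3 242.9] 9.9
[320. 231.] 85 med [0.6068 0.0331 0.0999] rect [606.8  32. ] [49.7 11.5] 14.7
[376. 227.] 77 med [0.5218 0.1011 0.1001] rect [522.7 101.1] [10.8 50.5] 15.3
[398. 270.] 95 med [0.5691 0.2007 0.1002] rect [568.1 199.7] [49.   8.6] 13.7
[339. 274.] 95 med [0.6527 0.1314 0.1001] rect [652.3 130.7] [ 9.4 50.2] 13.3
[264. 230.] 2285 [ 0.6   -0.154  0.04 ] [ 0.718 -0.008  0.063]
[340. 272.] 10364 [0.491 0.008 0.04 ] [0.822 0.226 0.191]
[447. 325.] 3416 [0.547 0.285 0.04 ] [0.634 0.375 0.143]
[320. 126.] 621 med [0.6511 0.1318 0.1014] rect [651.1 131.8] [ 6.8 49. ] 12.8
[218. 209.] 521 med [0.568  0.2007 0.1014] rect [567.1 200.7] [48.8  7.8] 12.4
[422. 209.] 524 med [0.6061 0.0339 0.1015] rect [605.5  33. ] [47.9  9.2] 12.3
[299. 283.] 98 med [0.5173 0.1208 0.1015] rect [517.  120.8] [ 6.8 10.9] 13.7
[342. 283.] 94 med [0.5256 0.0837 0.1014] rect [525.6  83.2] [ 6.8 11. ] 13.9
```

View pics/wrist5.png

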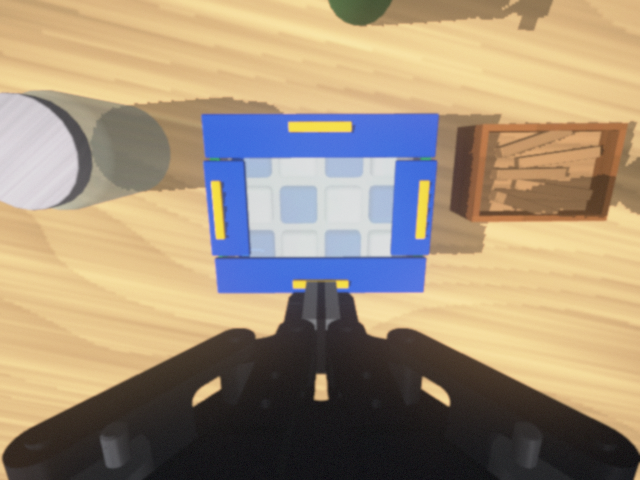

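View pics/scene5.png

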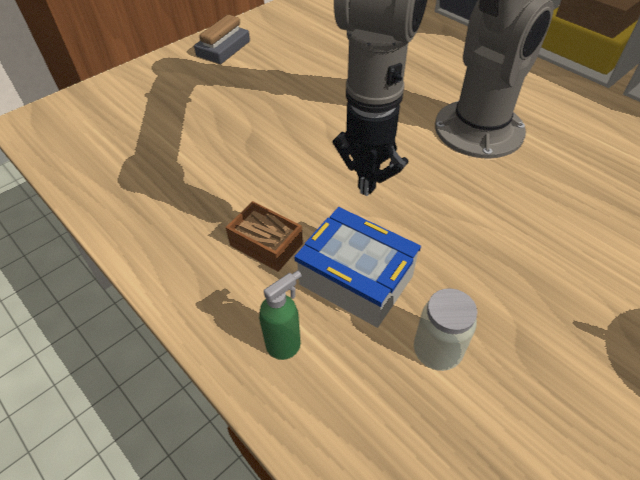

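All ridges read 0.100, and the bystanders are where they began. A trace of green shows at about (210,159) and (432,159) in the wrist view, so I'll check each section's tilt with a plane fit.

Run:
```python
from h import *
C=np.array([.5865,.1165]);a=np.radians(13.1);A=np.array([[np.cos(a),np.sin(a)],[-np.sin(a),np.cos(a)]])
for n in ["scene","wrist"]:
    c=bot.read_camera(n);P=cloud(c);hsv=cv2.cvtColor(c["pixels"],cv2.COLOR_RGB2HSV)
    b=(hsv[...,0]>105)&(hsv[...,0]<125)&(hsv[...,1]>110)&(P[...,2]>.085)&(P[...,2]<.13)
    q=P[b]; xy=(q[:,:2]-C)@A.T
    for nm,i,s,h in [("front",0,-1,43),("back",0,1,43),("left",1,1,62),("right",1,-1,62)]:
        d=s*xy[:,i]*1000-h; o=xy[:,1-i]*1000
        m=(d>3)&(d<29)&(abs(o)<38)
        if m.sum()<30: print(n,nm,"few"); continue
        # robust line: z vs d
        k=np.polyfit(d[m],q[m,2]*1000,1); r=abs(np.polyval(k,d[m])-q[m,2]*1000)<1.5
        k=np.polyfit(d[m][r],q[m,2][r]*1000,1); print(n,nm,m.sum(),"slope rad",k[0].round(3),"z@17",np.polyval(k,17).round(1))
```

```text
scene front 290 slope rad 0.001 z@17 97.2
scene back 345 slope rad 0.023 z@17 97.4
scene left 343 slope rad -0.018 z@17 97.2
scene right 304 slope rad -0.003 z@17 97.3
wrist front 1778 slope rad -0.002 z@17 98.5
wrist back 2439 slope rad -0.0 z@17 98.5
wrist left 2079 slope rad -0.006 z@17 98.4
wrist right 1993 slope rad -0.002 z@17 98.5
```

All four sections lie flat to within measurement noise, and the hand is about 140 mm above the lid. Handing in.

Run:
```python
from station import bot
print(bot.hand_in()); o=bot.get_obs(); print(o["t"],o["contact_force"])
```

```text
the job is handed in; nothing more can be done
None
the job is handed in; nothing more can be done
```

All four rim sections of the tub lid are shut, and the job is handed in. I pressed them one at a time with the closed fingertips (right, front, left, back), then lifted the hand clear. The force readings at the end of each press were about 12 to 17 N.

**Lid:** in the last check every ridge was about 100 mm above the shelf, down from about 109 mm. The wrist camera showed all four sections flat to within 0.006 rad. The scene camera's rougher fit gave up to 0.023 rad, still under the 0.04 rad limit.

**Heights:** the wrist camera reads heights about 1.3 mm higher than the scene camera, which is within the calibration.

**Tub and bystanders:** by the ridge positions the tub shifted no more than a few millimetres. The canister and peg box measured where they began. The spray bottle also looked unmoved, but I checked it less closely.

**Unresolved:** a faint trace of green shows at the corner slits beside the back section. The plane fit still shows that section shut.

The hand ended about 140 mm above the lid, touching nothing. It took about 10.6 s, and handing in reported no verdict.

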